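# Lay the standing slide box down and put it against the carton

### The job

The flat slide box has been left standing on its edge in front of the brown reagent carton. Using only pushes of the fingers, never picking it up, tip it over away from you so that it lies on its base with the lid up, then push it straight back until its hinge edge lies flush against the carton's front. Leave everything else on the top undisturbed.

Things in the scene. Friction and masses are not known exactly. Their poses are not given: they have to be found in the camera images.
- slide_box: Shut flat blue slide box, about 0.3 kg; its lid stays shut. Origin at the centre of its base; +z out of the lid (base z = 0, lid top z = 34 mm), +x to the hinge edge (edges at x = -50 and +48 mm, white catch on the -x edge), ends at y = -88 and +88 mm. Starts standing on its catch edge, hinge edge up, lid facing roughly the robot, base facing the carton.
- box_centre (a point): Centre of the slide box, half-way through its thickness; axes as the slide box's. Standing, the box is 98 mm tall and 34 mm deep. A push of about 1 N near its top tips it; tipped some 20 degrees it falls by itself, its centre then lying about 50 to 60 mm farther on. Lying, it slides under a push of 1 to 4 N.
- box_hinge_edge (a point): Middle of the slide box's hinge edge face, half-way through its thickness (x = +48 mm of the box): the edge that ends against the carton. If one corner meets the carton first, friction can hold the box skewed under a push at its middle; a push near the lagging end then brings it flush.
- carton: Brown card reagent carton, shut, fixed at the back (does not give way). Origin at the centre of its underside; flat front face at its x = -27 mm, looking along its -x, roughly to the robot; 268 mm long along its y (-134 to +134), 155 mm tall, back at x = +44 mm. A thin flap stands out about 15 mm near the top only, above the height of the lying slide box.
- carton_front (a point): Point in the middle of the length of the carton's front face, 17 mm above the surface; axes as the carton's.
- tissue_box: Pink tissue box, fixed, 117 mm deep, 231 mm long (its y), 65 mm tall with tissue above. Not to be used; it stands beside the carton, to the left or right of it. Origin at the centre of its underside.
- oil_bottle: Bystander to be left alone: small brown bottle with black cap, 28 mm diameter, 57 mm tall, standing. Origin at the centre of its underside.
- pot: Bystander to be left alone: white screw-cap specimen pot, 50 mm diameter, 55 mm tall, standing. Origin at the centre of its underside.
- timer: Bystander to be left alone: flat three-key bench timer, 62 x 64 x 19 mm, lying. Origin at the centre of its underside.
- cover_box: Bystander to be left alone: small flat cover-glass box, 34 x 34 x 17 mm, lying. Origin at the centre of its underside.
- reagent_bottle: Bystander to be left alone: round bottle with red cap, 44 mm diameter, 90 mm tall, standing. Origin at the centre of its underside.
- marker: Bystander to be left alone: marker pen, 132 mm long, 13 mm thick, lying along its y axis. Origin at the centre of its underside.
- tape_roll: Bystander to be left alone: roll of label tape lying flat, 64 mm wide, 20 mm high. Origin at the centre of its underside.

How it is judged:
On the way, in this order (a step that is already met when the one before it is completed fails the run):
1. the slide box lies flat on its base, lid up (angle between slide_box's own z axis and vertical below 0.08 rad and height (world z) of slide_box below 0.01 m), for 0.2 s.
2. the slide box is pushed flush against the carton's front (angle between slide_box's own z axis and vertical below 0.08 rad and x of box_hinge_edge in the frame of carton between -0.034 and -0.015 m and angle between the y axis of slide_box and the y axis of carton, either way round below 0.07 rad and y of box_centre in the frame of carton between -0.09 and 0.09 m), for 0.2 s.
At the end, for the whole second after the job is handed in: The slide box lies at rest on the cabinet top, base down and lid up (within 0.08 rad), its hinge edge within 7 mm of the carton's front face at the middle and parallel to it within 0.07 rad, its centre within 90 mm of the middle of the carton's front lengthwise (all of step 2 and height (world z) of slide_box below 0.01 m and linear speed of slide_box below 0.01 m/s); the robot touches nothing.
It fails at once if the slide box is lifted off the surface (height (world z) of box_centre above 0.072 m or (angle between slide_box's own z axis and vertical below 0.3 rad and height (world z) of box_centre above 0.045 m)).
It fails at once if a bystander is shifted by more than 15 mm or tipped (distance of any of oil_bottle, pot, timer, cover_box, reagent_bottle, marker, tape_roll from where it was at the start of the episode above 0.015 m or angle between any of oil_bottle, pot, timer, cover_box, reagent_bottle, tape_roll's own z axis and vertical above 0.5 rad).
It also fails if it takes over 54 s, if anything falls off the work surface, if the arm or the gripper's body presses on something with over 40 N, if the wrist force passes 120 N, or if a joint passes its speed limit or range.

### The arm

A 6-joint arm with a two-finger parallel gripper is mounted at the origin on a cart in front of the work surface, level with it; the furniture and walls round the work are solid. World frame = base frame: x ahead of the robot, y to its left, z up, the work surface at z = 0. Lengths are in m, angles in rad, forces in N, time in s.
With the tool pointing down it reaches from about 0.275 to 0.725 m from the base axis. Payload 15.9 kg.
Tool frame: the origin (TCP) lies on the centre line of the jaws, within the pads' length; the fingertips stand 25 mm ahead of it and the grasp point (between the pads) lies 6 mm ahead of it; x points along the fingers, z is the direction in which the jaws open and shut, and the axes are right-handed (so a half turn about x gives the same grasp; the last joint's range is limited). The gripper opens to 85 mm and grips with 20 to 120 N. Pads are 22 mm wide; open, the fingers measure 114 mm over their backs; the gripper's body (76 mm by 85 mm) begins 54 mm behind the grasp point. The pads swing forward as they close: fully open they stand 13 mm farther back than shut.
Start: joints at [1.129, 0.213, -0.034, 1.323, 0, 1.571], TCP at [0.214, 0.452, 0.256] pointing down, gripper open.
Joint ranges: [-2.98, 2.98], [-0.74, 1.72], [-1.14, 1.35], [-2.1, 2.04], [-1.57, 1.44], [-3.14, 3.14]. Speed limits (rad/s): [1.89, 1.89, 2.39, 2.57, 3.14, 3.14].

### API

Orientations are given as a unit quaternion [x, y, z, w].
In Python, from workcell import manip, optics, order gives the robot as it stands. The module is installed in compiled form; this text tells all that it offers.
- The arm moves only by the shell command python3 -m jog 'ROWS' [FORCE]. ROWS is JSON, a list of rows, each a list of 3 entries, a list of its own where there are three numbers: the turn, a rotation vector about the tool's x, y, z in rad, then the shift along the tool's x, y, z in cm, then the finger opening in cm, from 0 to 8.54. In form: [[[ax, ay, az], [x, y, z], jaw], ...]. A call has 1 to 5 rows; each row shifts and turns the pose as measured when the row begins, along the tool's axes as they then stand; what a row does not reach is not made up. A row lasts 1/12 s, in which the tool goes at most 41.7 mm and 7.16 degrees, less where a joint would pass 70% of its speed; a pose out of reach is approached as far as the arm can. A call is refused whole if a number of a shift passes 4.17 or a number of a turn 0.125, either way. A call with a gripper value outside its range is refused whole. The fingers move at their own pace and stop on an object; FORCE is the grip in N (left out, the last holds). Time passes only in rows, so rows that do not move let the fingers close. It gives the time, the measured TCP pose, the force and the opening at its end, in the units of the state.
- manip.read_state(): the state, without advancing time (a new reading comes with each control period).
- optics.read_camera(name): name is "scene" or "top" or "wrist"; returns the picture (400x640x3 uint8, red, green, blue); there is no depth.
- optics.calibration(name): a dict with "fx", "fy", "cx", "cy" (pixels), "dist" ([k1, k2, p1, p2, k3] as OpenCV has them; the pictures are not rectified), "xyz" and "attitude" of the camera in the world; the wrist camera has in their place "mount" (4x4, takes a point from camera to tool coordinates, whose origin is the TCP and whose axes are the tool frame's). Camera axes: x right, y down, z forward; pixel columns grow to the right and rows downward; lengths in m; the calibration is good to about 2 mm. A picture is of the moment at which its call begins: read the wrist's pose just before it. calibration takes no time and is no camera call.
- order.sign_off(): hands the job in, once; it reports no verdict.
The state is a dict: "time": time; "joint_pos": joint angles; "qd": joint speeds; "joint_torque": joint torques, N m; "eef_pos": TCP position; "eef_rot": TCP orientation; "force": force on the tool from outside, world axes, zero at the start; "moment": the same for the moment, N m; "finger_gap": finger opening in m.
Only numpy, scipy, OpenCV 4.12 (cv2) and the standard library are available. Lean on these libraries where they do the work, as an engineer would, in place of code of your own. Each camera call takes 0.05 s, during which the arm holds its last target. There are 200 camera calls.

## Working session

There is one attempt and no reset: what is moved stays moved. The work goes in short steps, Python scripts to look and compute and a shell command to move; the robot and the scene stay as the last step left them, time stands still between calls to the robot, and variables do not carry over. Pictures are saved under pics/ and viewed, about 8 in all and at most 12, crops included, and the job is handed in when it is done.

```bash
mkdir -p pics
cat > h.py <<'E'
import numpy as np, cv2
from scipy.spatial.transform import Rotation as R
from workcell import manip, optics, order
def snap(n,f):
    im=optics.read_camera(n); cv2.imwrite('pics/'+f,im[:,:,::-1]); return im
def ray(n,uv):
    c=optics.calibration(n); K=np.array([[c['fx'],0,c['cx']],[0,c['fy'],c['cy']],[0,0,1]])
    p=cv2.undistortPoints(np.array([[uv]],float),K,np.array(c['dist']))[0,0]
    a=np.array(c['attitude']); r=R.from_quat(a).as_matrix() if a.size==4 else a.reshape(3,3)
    return np.array(c['xyz']), r@np.array([p[0],p[1],1])
def at(n,uv,z):
    o,d=ray(n,uv); return o+d*(z-o[2])/d[2]
def tool():
    s=manip.read_state(); return np.array(s['eef_pos']),R.from_quat(s['eef_rot'])
E
python3 - <<'E'
from h import *
snap('scene','s0.png');snap('top','t0.png')
s=manip.read_state();print(s); print(R.from_quat(s['eef_rot']).as_matrix().round(3))
for n in('scene','top','wrist'):print(optics.calibration(n))
E
```

```text
{'time': 0.1, 'joint_pos': array([ 1.12898336e+00,  2.13304138e-01, -3.49869942e-02,  1.32347439e+00,
       -6.08297035e-06,  1.57083023e+00]), 'qd': array([ 2.93708530e-05, -2.77335807e-05,  3.89913723e-04, -8.26360292e-04,
        8.75007208e-04, -8.71832117e-04]), 'joint_torque': array([-8.98267117e-04, -6.87251759e+01,  4.87802660e+01,  1.22673143e-02,
       -7.37018672e-05, -1.96786139e-06]), 'eef_pos': array([0.21367576, 0.45174432, 0.25587074]), 'eef_rot': array([-0.3784675 ,  0.59770139,  0.37809722,  0.59712469]), 'force': array([ 0.13713163, -1.10095565,  0.62990583]), 'moment': array([ 0.04332544, -0.04829384, -0.03234178]), 'finger_gap': 0.08497102091366546}
[[-0.    -0.904  0.428]
 [-0.001  0.428  0.904]
 [-1.    -0.    -0.001]]
{'fx': 371.0553277547561, 'fy': 371.0553277547561, 'cx': 318.3373180703851, 'cy': 198.85589918513367, 'dist': array([-0.04772595,  0.        ,  0.        ,  0.        ,  0.        ]), 'xyz': array([ 0.00870503, -0.76995575,  0.51582798]), 'attitude': array([ 0.80614891, -0.23028586,  0.16409122, -0.51977536])}
{'fx': 410.4931679828056, 'fy': 410.4931679828056, 'cx': 324.1214773140254, 'cy': 196.52836475010326, 'dist': array([-0.06122423,  0.        ,  0.        ,  0.        ,  0.        ]), 'xyz': array([0.35426385, 0.01368887, 1.25439611]), 'attitude': array([ 0.70961683, -0.70089728,  0.04786745, -0.05381136])}
{'fx': 295.8714095919517, 'fy': 295.8714095919517, 'cx': 319.8014853403428, 'cy': 202.94469812762017, 'dist': array([0.00101391, 0.        , 0.        , 0.        , 0.        ]), 'mount': array([[-1.00624304e-03, -3.13639670e-01,  9.49541545e-01,
        -1.18513062e-01],
       [ 6.41611461e-04, -9.49542032e-01, -3.13639151e-01,
         7.83264122e-02],
       [ 9.99999288e-01,  2.93639524e-04,  1.15670487e-03,
         1.25860025e-03],
       [ 0.00000000e+00,  0.00000000e+00,  0.00000000e+00,
         1.00000000e+00]])}
```

View pics/t0.png

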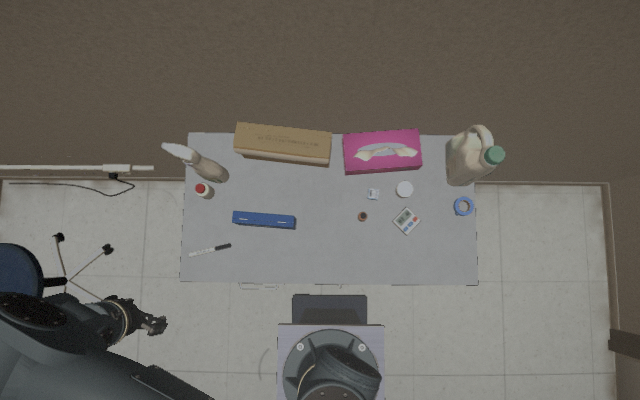

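View pics/s0.png

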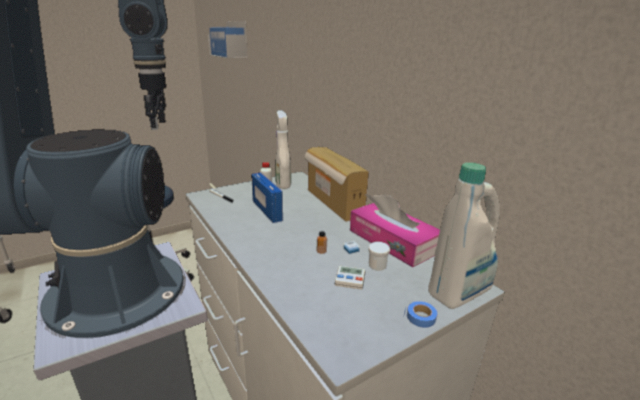

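Top view: the blue box stands at u 232–296, v 210–229. The carton is behind it at u 235–331, v 122–166. The bystanders are clear of the path, and the marker is in front-left at u 189–231, v 248. I'll enlarge this area.

Run:
```python
from h import *
im=cv2.imread('pics/t0.png')[110:265,180:340]; cv2.imwrite('pics/t0c.png',cv2.resize(im,None,fx=5,fy=5,interpolation=cv2.INTER_CUBIC)[:600+175])
im=cv2.imread('pics/t0.png')[115:235,185:345]; cv2.imwrite('pics/t0c.png',cv2.resize(im,None,fx=5,fy=5,interpolation=cv2.INTER_CUBIC))
```

```text
(no output)
```

View pics/t0c.png

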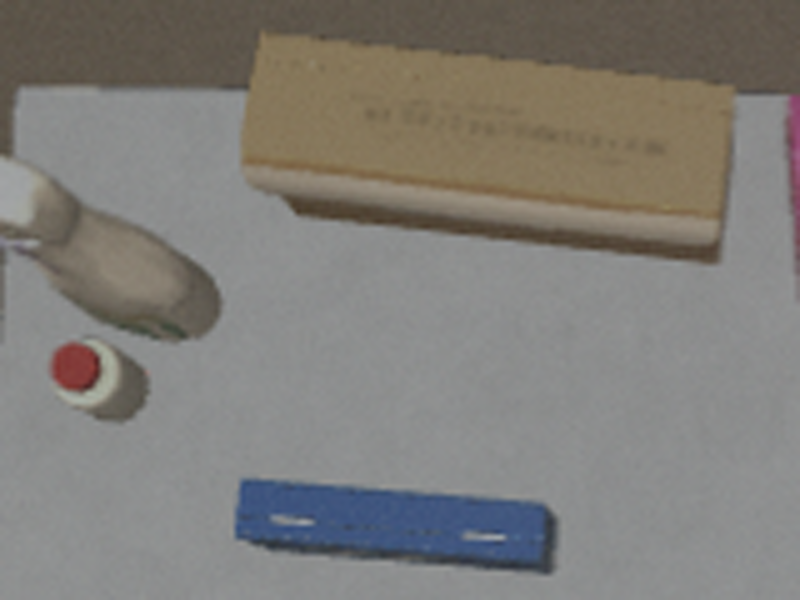

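Run:
```python
from h import *
def P(u,v,z): return at('top',(185+u/5,115+v/5),z)
for n,u,v,z in [('bBL',243,480,.098),('bBR',550,504,.098),('bFR',548,562,.098),('bFL',237,540,.098),('cL',300,214,0),('cR',718,262,0),('cTL flap',243,183,.14),('cTR flap',718,240,.14),('cback L',263,33,.155),('cbackR',735,88,.155),('redcap',78,365,.09)]: print(n,P(u,v,z).round(4))
for n,u,v in [('markerTip',231,245),('markerEnd',189,254)]: print(n,at('top',(u,v),.006).round(4))
```

```text
bBL [0.4771 0.2816 0.098 ]
bBR [0.4657 0.1062 0.098 ]
bFR [0.4329 0.1066 0.098 ]
bFL [0.4429 0.2835 0.098 ]
cL [0.6561 0.2758 0.    ]
cR [0.628  0.0126 0.    ]
cTL flap [0.6399 0.2795 0.14  ]
cTR flap [0.6099 0.0129 0.14  ]
cback L [0.7225 0.2688 0.155 ]
cbackR [0.6929 0.0045 0.155 ]
redcap [0.5437 0.3829 0.09  ]
markerTip [0.383  0.3064 0.006 ]
markerEnd [0.3536 0.4343 0.006 ]
```

Measured sizes agree with the stated ones: box 176 × 33 mm, carton 265 mm long. Box yaw is about -0.06 rad and carton yaw about -0.106. I'll push with the jaws open and spread across the box, so both fingers hold its heading.

```bash
python3 -m jog '[[[-0.076,0,0],[0,0,0],8.5],[[-0.076,0,0],[0,0,0],8.5],[[-0.076,0,0],[0,0,0],8.5],[[-0.076,0,0],[0,0,0],8.5],[[-0.076,0,0],[0,0,0],8.5]]' | tail -3
python3 -m jog '[[[0,0,0],[0,-2,-2.5],8.5],[[0,0,0],[0,-2,-2.5],8.5],[[0,0,0],[0,-2,-2.5],8.5],[[0,0,0],[0,-2,-2.5],8.5],[[0,0,0],[0,-2,-2.5],8.5]]' | tail -3
python3 -m jog '[[[0,0,0],[0,-2,-2.5],8.5],[[0,0,0],[0,-2,-2.5],8.5],[[0,0,0],[0,-2,-2.5],8.5],[[0,0,0],[0,0,0],8.5]]' | tail -3
cat >> h.py <<'E'
def go(x,y,z,yaw):  # needed tool-frame shift (cm) and x-turn
    p,r=tool(); m=r.as_matrix(); d=m.T@(np.array([x,y,z])-p)*100
    cur=np.arctan2(m[1,2],m[0,2])-np.pi/2
    print('tcp',p.round(4),'yaw',cur.round(3),'shift',d.round(2),'turn x',round(cur-yaw,3),'F',np.round(manip.read_state()['force'],2))
E
python3 -c "
from h import *
go(.395,.197,.256,-.06)"
```

```text
eef_rot: [-0.488, 0.513, 0.487, 0.511]
force: [0.3, -0.2, 0.3]
finger_gap: 0.0853
eef_rot: [-0.492, 0.511, 0.491, 0.505]
force: [0.7, 0.0, 1.0]
finger_gap: 0.085
eef_rot: [-0.492, 0.512, 0.49, 0.506]
force: [0.0, 0.4, -0.3]
finger_gap: 0.0848
tcp [0.3683 0.2354 0.2519] yaw -0.036 shift [-0.39 -2.8  -3.75] turn x 0.024 F [ 0.    0.4  -0.35]
```

```bash
python3 -m jog '[[[0.024,0,0],[0,-1.4,-1.9],8.5],[[0,0,0],[0,-1.4,-1.9],8.5],[[0,0,0],[0,0,0],8.5]]' | tail -3
python3 -m jog '[[[0,0,0],[2.5,0,0],8.5],[[0,0,0],[2.5,0,0],8.5],[[0,0,0],[2.5,0,0],8.5],[[0,0,0],[2.5,0,0],8.5],[[0,0,0],[2.5,0,0],8.5]]' | tail -3
python3 -c "
from h import *
go(.395,.197,.095,-.06)
print(tool()[1].as_matrix().round(3))"
```

```text
eef_rot: [-0.485, 0.519, 0.483, 0.512]
force: [-0.6, -0.2, 0.7]
finger_gap: 0.0854
eef_rot: [-0.484, 0.517, 0.482, 0.515]
force: [0.8, 0.8, 0.2]
finger_gap: 0.0853
tcp [0.3973 0.1935 0.126 ] yaw -0.067 shift [3.09 0.25 0.35] turn x -0.007 F [0.8  0.79 0.19]
[[ 0.001 -0.998  0.067]
 [-0.004  0.067  0.998]
 [-1.    -0.001 -0.004]]
```

```bash
python3 -m jog '[[[0,0,0],[1.6,0,0.2],8.5],[[0,0,0],[1.6,0,0.2],8.5],[[0,0,0],[0,0,0],8.5],[[0,0,0],[0,0,0],8.5]]' | tail -3
python3 - <<'E'
from h import *
go(.427,.197,.095,-.06)
c=[cv2.cvtColor(optics.read_camera(n),cv2.COLOR_RGB2BGR) for n in('wrist','scene')]
cv2.imwrite('pics/a.png',np.vstack([cv2.resize(c[0],(480,300)),cv2.resize(c[1][120:260,170:394],(480,300),interpolation=cv2.INTER_CUBIC)]))
E
```

```text
eef_rot: [-0.483, 0.52, 0.483, 0.512]
force: [-0.0, 0.1, 1.0]
finger_gap: 0.085
tcp [0.3929 0.1971 0.0875] yaw -0.066 shift [-0.78 -3.4   0.2 ] turn x -0.006 F [-0.04  0.12  1.04]
```

View pics/a.png

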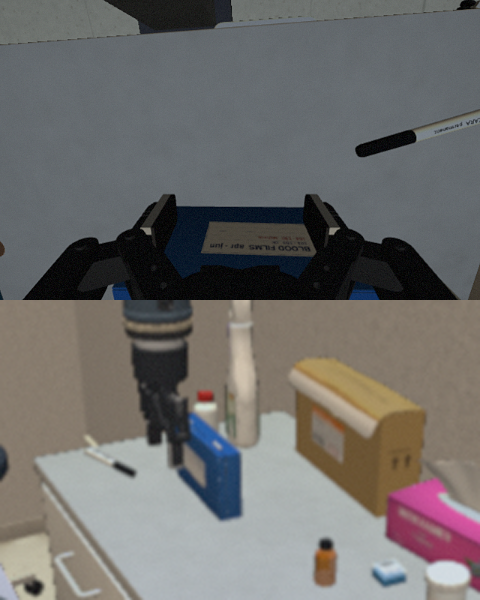

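The fingers are in front of the lid face, centred lengthwise, with a gap still showing (wrist view: fingertips at about (165,200) and (315,200) in the upper panel). I'll raise 8 mm and creep forward.

```bash
python3 -m jog '[[[0,0,0],[-0.8,-1,0],8.5],[[0,0,0],[0,-0.8,0],8.5],[[0,0,0],[0,-0.6,0],8.5],[[0,0,0],[0,-0.6,0],8.5],[[0,0,0],[0,-0.5,0],8.5]]' | tail -4
python3 -m jog '[[[0,0,0],[0,-0.6,0],8.5],[[0,0,0],[0,-0.6,0],8.5],[[0,0,0],[0,-0.6,0],8.5]]' | tail -4
python3 - <<'E'
from h import *
go(.45,.197,.095,-.06)
E
```

```text
eef_pos: [0.4316, 0.1959, 0.0998]
eef_rot: [-0.484, 0.518, 0.483, 0.514]
force: [-0.9, 0.0, 0.4]
finger_gap: 0.0849
eef_pos: [0.4512, 0.1945, 0.0997]
eef_rot: [-0.484, 0.518, 0.483, 0.514]
force: [-0.1, -0.3, 0.0]
finger_gap: 0.0851
tcp [0.4512 0.1945 0.0997] yaw -0.066 shift [0.47 0.14 0.24] turn x -0.006 F [-0.05 -0.26  0.04]
```

```bash
python3 -m jog '[[[0,0,0],[0,-0.6,0],8.5],[[0,0,0],[0,-0.6,0],8.5],[[0,0,0],[0,-0.3,0],8.5],[[0,0,0],[0,0,0],8.5],[[0,0,0],[0,0,0],8.5]]' | tail -4
python3 - <<'E'
from h import *
go(.45,.197,.095,-.06)
c=[cv2.cvtColor(optics.read_camera(n),cv2.COLOR_RGB2BGR) for n in('top','scene')]
cv2.imwrite('pics/b.png',np.vstack([cv2.resize(c[0][115:235,185:345],(400,300)),cv2.resize(c[1][120:260,170:394],(400,300),interpolation=cv2.INTER_CUBIC)]))
cv2.imwrite('pics/b_top.png',c[0])
E
```

```text
eef_pos: [0.4691, 0.1931, 0.099]
eef_rot: [-0.484, 0.518, 0.482, 0.514]
force: [0.2, -0.4, 0.1]
finger_gap: 0.085
tcp [0.4691 0.1931 0.099 ] yaw -0.066 shift [0.4  1.93 0.27] turn x -0.006 F [ 0.22 -0.35  0.06]
```

View pics/b.png

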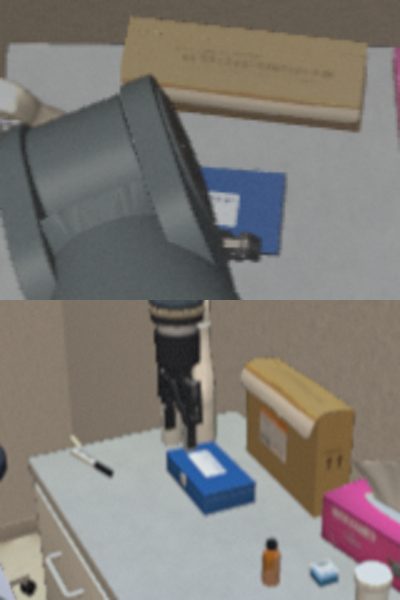

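The box has tipped and lies flat with the lid up. In the top panel its visible corners are back-right (285,174) and front-right (281,253).

```bash
python3 - <<'E'
from h import *
for u,v in[(285,174),(281,254),(205,168)]: print(at('top',(185+u/2.5,115+v/2.5),.034).round(4))
E
python3 -m jog '[[[0,0,0],[0,1.2,0],8.5],[[0,0,0],[0,1.2,0],8.5],[[0,0,0],[0,1.2,0],8.5],[[0.02,0,0],[0,1.2,0],8.5],[[0.02,0,0],[0,0,0],8.5]]' | tail -4
python3 -m jog '[[[0,0,0],[1.5,0,0],8.5],[[0,0,0],[1.5,0,0],8.5],[[0,0,0],[1.5,0,0],8.5],[[0,0,0],[1,0,0],8.5],[[0,0,0],[0,0,0],8.5]]' | tail -4
python3 -c "
from h import *
go(.43,.197,.03,-.106)"
```

```text
[0.5666 0.1014 0.034 ]
[0.4696 0.1041 0.034 ]
[0.5728 0.1986 0.034 ]
eef_pos: [0.4182, 0.1962, 0.099]
eef_rot: [-0.473, 0.528, 0.472, 0.524]
force: [0.4, 0.2, 0.1]
finger_gap: 0.0845
eef_pos: [0.4199, 0.197, 0.0437]
eef_rot: [-0.473, 0.527, 0.471, 0.526]
force: [-1.8, -0.5, -0.0]
finger_gap: 0.085
tcp [0.4199 0.197  0.0437] yaw -0.109 shift [ 1.38 -1.    0.12] turn x -0.003 F [-1.8  -0.49 -0.03]
```

```bash
python3 -m jog '[[[0,0,0],[1,0,0],8.5],[[0,0,0],[0,-1,0],8.5],[[0,0,0],[0,-1,0],8.5],[[0,0,0],[0,-1,0],8.5],[[0,0,0],[0,-0.8,0],8.5]]' | tail -4
python3 -m jog '[[[0,0,0],[0,-0.8,0],8.5],[[0,0,0],[0,-0.8,0],8.5],[[0,0,0],[0,-0.8,0],8.5],[[0,0,0],[0,-0.8,0],8.5],[[0,0,0],[0,-0.8,0],8.5]]' | tail -4
python3 -c "
from h import *
go(.538,.1845,.034,-.106)"
```

```text
eef_pos: [0.4619, 0.1929, 0.0362]
eef_rot: [-0.474, 0.526, 0.471, 0.527]
force: [-0.1, -0.6, 0.3]
finger_gap: 0.0851
eef_pos: [0.5072, 0.1879, 0.0378]
eef_rot: [-0.473, 0.526, 0.47, 0.527]
force: [-1.5, 0.3, -2.2]
finger_gap: 0.085
tcp [0.5072 0.1879 0.0378] yaw -0.109 shift [ 0.39 -3.1   0.  ] turn x -0.003 F [-1.52  0.31 -2.2 ]
```

```bash
python3 -m jog '[[[0,0,0],[0.1,-0.6,0],8.5],[[0,0,0],[0.1,-0.6,0],8.5],[[0,0,0],[0.1,-0.6,0],8.5]]' | grep -E "pos|force"
python3 -m jog '[[[0,0,0],[0,-0.4,0],8.5],[[0,0,0],[0,-0.4,0],8.5]]' | grep -E "pos|force"
python3 -m jog '[[[0,0,0],[0,-0.3,0],8.5],[[0,0,0],[0,-0.2,0],8.5]]' | grep -E "pos|force"
python3 -c "
from h import *
go(.538,.1845,.034,-.106)"
```

```text
eef_pos: [0.5272, 0.1857, 0.0349]
force: [-4.1, 0.7, 2.8]
eef_pos: [0.5358, 0.1847, 0.0346]
force: [-19.3, -4.9, 5.9]
eef_pos: [0.5358, 0.1845, 0.0337]
force: [-16.1, 2.9, 11.4]
tcp [0.5358 0.1845 0.0337] yaw -0.107 shift [-0.03 -0.22  0.02] turn x -0.001 F [-16.09   2.93  11.36]
```

The arm stopped with contact force at x = 0.5358, against a predicted 0.538. I'll back off, rise and check flushness.

```bash
python3 -m jog '[[[0,0,0],[0,1,0],8.5],[[0,0,0],[0,2,0],8.5],[[0,0,0],[0,2.5,0],8.5],[[0,0,0],[0,2.5,0],8.5],[[0,0,0],[0,1,0],8.5]]' | grep -E "pos|force"
python3 -m jog '[[[0,0,0],[-3,0,0],8.5],[[0,0,0],[-3,2,0],8.5],[[0,0,0],[-3,3,0],8.5],[[0,0,0],[-3,3,0],8.5],[[0,0,0],[-3,3,0],8.5]]' | grep -E "pos|force"
python3 - <<'E'
from h import *
c=cv2.cvtColor(optics.read_camera('top'),cv2.COLOR_RGB2BGR)
cv2.imwrite('pics/c.png',cv2.resize(c[115:235,185:345],(800,600),interpolation=cv2.INTER_CUBIC))
c=cv2.cvtColor(optics.read_camera('wrist'),cv2.COLOR_RGB2BGR)
cv2.imwrite('pics/cw.png',c)
E
```

```text
eef_pos: [0.4468, 0.1942, 0.0341]
force: [0.5, -0.1, 0.5]
eef_pos: [0.3379, 0.205, 0.1837]
force: [0.5, 1.7, 0.7]
```

View pics/c.png

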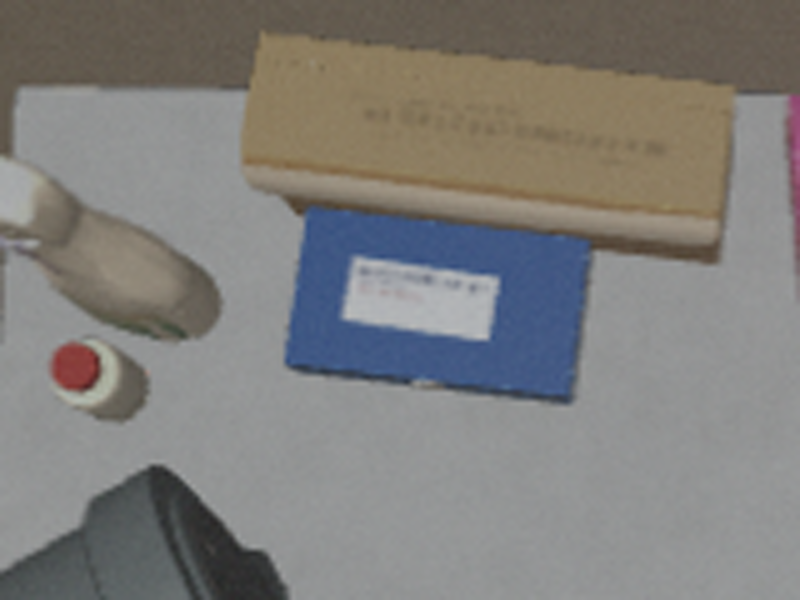

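Run:
```python
from h import *
def P(u,v,z): return at('top',(185+u/5,115+v/5),z)
a,b=P(287,368,.034),P(573,400,.034); cl,cr=P(300,214,0),P(718,262,0)
bl,br=P(307,209,.034),P(590,241,.034)
y=(cl-cr)/np.linalg.norm(cl-cr); x=np.array([y[1],-y[0],0]); c=(cl+cr)/2
for p in (a,b,bl,br): print(p.round(4),'normal',((p-c)@x).round(4),'along',((p-c)@y).round(4))
print('box hinge y-range mid',(((bl+br)/2-c)@y).round(4))
```

```text
[0.5524 0.2726 0.034 ] normal -0.1028 along 0.1181
[0.5348 0.0989 0.034 ] normal -0.1018 along -0.0564
[0.6511 0.2645 0.034 ] normal -0.0038 along 0.1206
[0.6328 0.0907 0.034 ] normal -0.0035 along -0.0542
box hinge y-range mid 0.0332
```

The box is parallel to the carton within about 6 mrad. The gap measures about 3.5 mm, at the limit of image accuracy, and the 16–19 N stop shows it is in contact. It sits 33 mm off the middle lengthwise, inside the 90 mm limit.

```bash
python3 -c "
from h import *
s=manip.read_state();print(s['time'],abs(s['qd']).max());print(order.sign_off())"
```

```text
6.7333 0.11119065740060675
the job is handed in; nothing more can be done
None
```

I tipped the slide box onto its base with a push of the open fingers near its top. I then pushed it straight back against the carton until contact stopped it, backed the arm off and handed the job in at 6.7 s.

| Last check (top view) | Result | Limit |
|---|---|---|
| Lies flat, lid up | looks so in the top and scene views | within 0.08 rad |
| Angle to the carton front | about 0.006 rad | 0.07 rad |
| Gap to the carton front | about 3.5 mm | 7 mm |
| Offset along the carton | 33 mm | 90 mm |

- **Disagreement:** the 3.5 mm gap does not quite fit the 16–19 N contact stop, which suggests the box is fully against the carton. Camera and reading errors could account for it.
- **Bystanders:** I didn't measure their positions again after the pushes. The arm and the box never came near any of them, and the red-capped bottle looks unmoved in the last picture.
- **Arm at hand-in:** it was clear of everything but still settling slightly, at 0.11 rad/s.

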